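# Pack the filter discs down a column, unclamp it and tray it

### The arm

A 7-joint arm with a two-finger parallel gripper is mounted at the origin on the work surface. World frame = base frame: x ahead of the robot, y to its left, z up, the work surface at z = 0. Lengths are in m, angles in rad, forces in N, time in s.
With the tool pointing down it reaches from about 0.4 to 0.85 m from the base axis. Payload 10.4 kg.
Tool frame: the origin (TCP) lies on the centre line of the jaws, within the pads' length; the fingertips stand 11 mm ahead of it and the grasp point (between the pads) lies 8 mm behind it (tip_reach is the distance from the TCP to the fingertips, in m); z points along the fingers, y is the line along which they close (so a half turn about z gives the same grasp; the last joint's range is limited). The gripper opens to 85 mm and grips with 20 to 120 N. Pads are 22 mm wide; open, the fingers measure 114 mm over their backs; the gripper's body (76 mm by 85 mm) begins 54 mm behind the grasp point. The pads swing forward as they close: fully open they stand 13 mm farther back than shut.
Start: joints at [-1.279, 0.332, -0.065, 1.46, 0.022, 1.35, -0.088], TCP at [0.194, 0.594, 0.242] pointing down, gripper open.
Joint ranges: [-2.6, 2.6], [-0.5, 2.12], [-1.47, 1.34], [0.16, 2.42], [-1.27, 4.41], [0.06, 2.06], [-2.6, 2.6]. Speed limits (rad/s): [2.22, 2.22, 2.79, 2.79, 3.14, 3.14, 3.14].

### API

Orientations are given as a unit quaternion [x, y, z, w].
In Python, from workcell import get_obs, camera, hand_in, tip_reach gives the robot as it stands. The module is installed in compiled form; this text tells all that it offers.
- The arm moves only by the tool move_arm, never from a script. Its argument "plan" is a list of rows, each an object with "delta_pos": the shift along the tool's x, y, z in a scale on which 1.0 is 1 m, a list of three; "turn": the turn, a rotation vector about the tool's x, y, z in fractions of the full range, 1 being 90 degrees, a list of three; "fingers": the closure, from 0 (fully open) to 1 (shut). A call has 1 to 12 rows; each row is the pose to reach, as a shift and turn from the pose commanded when the call began, along the tool's axes at that moment; what a row does not reach only later rows make up. A row lasts 1/8 s, in which the tool goes at most 62.5 mm and 10.7 degrees, less where a joint would pass 70% of its speed; a pose out of reach is approached as far as the arm can. Shift and turn numbers lie between -1 and 1, and a call with a number outside is refused. A call with a gripper value outside its range is refused whole. The fingers move at their own pace and stop on an object; "force" is the grip in N (left out, the last holds). Time passes only in rows, so rows that repeat a pose let the fingers close. It gives the time, the measured TCP pose, the force, the opening and the grip force at its end, in the units of the state.
- get_obs(): the state, without advancing time (a new reading comes with each control period).
- camera(name): name is "side" or "top" or "wrist"; returns a dict with "color" (384x512x3 uint8, red, green, blue), "range_z" (384x512 float32, m along the optical axis (not along the pixel's ray), 0 where there is no reading), "fx", "fy", "cx", "cy" (pixels), "R" (3x3) and "t" (3): a world point X has camera coordinates R X + t; the wrist camera has in their place "tool_from_camera" (4x4, takes a point from camera to tool coordinates, whose origin is the TCP and whose axes are the flange's). Camera axes: x right, y down, z forward; pixel columns grow to the right and rows downward; lengths in m; the calibration is good to about 2 mm. The wrist camera is an equidistant fisheye: a pixel r from the principal point sees the ray r / f radians off the axis. A picture is of the moment at which its call begins: read the wrist's pose just before it.
- hand_in(): hands the job in; it is judged then, once.
The state is a dict: "clock": time; "joint_pos": joint angles; "joint_velocities": joint speeds; "tau": joint torques, N m; "position": TCP position; "ee_rot": TCP orientation; "ft_force": force on the tool from outside, world axes, zero at the start; "torque": the same for the moment, N m; "grip_width": opening from 0.0 (shut) to 1.0 (fully open); "grasp_force": force on a finger pad.
Only numpy, scipy, OpenCV 4.12 (cv2) and the standard library are available. Lean on these libraries where they do the work, as an engineer would, in place of code of your own. Each camera call takes 0.05 s, during which the arm holds its last target. There are 200 camera calls.

### The job

Take the packing rod from its rest block and push the two filter discs in the clamped column down the bore until they bottom out firmly, one on top of the other, finishing with a steady push of about 20 N (more than 45 N would crack them), then put the rod back upright in its rest block. Only then flip the toggle clamp fully open, lift the column out of the packing stand and set it down upright, without dropping it, in the steel tray, leaving everything else where it is.

Things in the scene. Friction and masses are not known exactly. Their poses are not given: they have to be found in the camera images.
- stand: packing stand, fixed: aluminium plate 225 x 90 x 12 mm. Origin on its underside, right below the column's centre; z up; +x points from the column to the toggle clamp at the other end (plate x -60 to +165). The clamp has two steel cheeks 29 mm apart, x 65 to 121, up to 50 mm high, and an arm from x 81 to x 27 at z 38 to 50 that presses a rubber pad on the column's foot at x 31
- nest (a point): point on the plate's top, 12 mm up, under the column's centre: the column stands here among four pins 8 mm high (1.8 mm of play), held down by the clamp; it cannot be lifted out until the clamp is open
- clamp_pivot (a point): point in the stand on the handle's hinge axis (stand x 110, z 34 mm above the counter). The handle stands straight up from here when clamped: a rubber grip 20 mm in diameter, from 34 to 112 mm above this point; the hinge axis runs along the stand's y
- clamp_handle (a joint): angle of the toggle clamp's handle, rad: 0 upright = clamped; it grows as the handle swings towards the stand's +x, away from the column, to its stop at 1.62 = fully open, level. It resists over the first 0.13 rad (over centre, a few N at the grip), then goes easily and stays where left; the arm swings up with it and clears the column's foot only beyond 1.5 rad
- tube: filter column, loose, about 250 g, 130 mm tall: white round foot 72 mm in diameter and 12 mm thick, clear barrel 40 mm outside, 32 mm inside, open at the top; the bore's floor is 12 mm above its origin. Origin: centre of the underside; z along the bore, up. A short spigot on the foot points to its -x. Grasp the barrel from above
- tube_mouth (a point): centre of the column's open mouth, 130 mm above its origin
- disc_lower: lower grey sintered filter disc, 31 mm in diameter and 16 mm thick, a tight fit in the bore of the column. Origin: centre of its underside. It starts 40 to 50 mm above the bore's floor; fully home its origin is 12 mm above the column's origin. It drags with about 5 N when pushed and stays where it is left
- disc_upper: upper filter disc, like the lower one, above it with a gap between them, its top 16 to 31 mm below the mouth; drags with about 4 N (both together about 9 N). Origin: centre of its underside; fully home, lying on the lower disc at the bottom, its origin is 28 mm above the column's origin (its top 86 mm below the mouth)
- rod: packing rod, loose, about 160 g, 190 mm long, standing upright in the rest block: white foot 26 mm in diameter and 20 mm long, steel shaft 12 mm in diameter, black round handle 24 mm in diameter from 120 to 190 mm. Origin: centre of the foot's flat end; z along the rod towards the handle
- rod_grip (a point): point on the rod's axis, in the middle of its handle, 155 mm from the foot's end
- rest: rest block of the rod, fixed: white plastic, 90 x 90 x 50 mm, with a round blind hole 34 mm wide and 40 mm deep in its top centre. Origin: centre of its underside; the hole's floor is 10 mm above it
- tray: steel tray, fixed: 240 (x) x 180 (y) x 25 mm, walls and floor 3 mm. Origin: centre of its underside. The half towards its own -x is free; a capped column stands in the +x half
- capped: finished column with a cap, loose, 142 mm tall, foot 72 mm in diameter, standing in the tray: leave it alone. Origin: centre of its underside
- jar: amber jar, loose, 64 mm in diameter, 100 mm tall: leave it alone
- slide_box: flat grey slide box, loose, 100 x 170 x 35 mm: leave it alone
Mind the look-alikes: they are no part of the job. Several things have the shape of the stand; the one meant has the colours described above.

How it is judged:
On the way, in this order (a step that is already met when the one before it is completed fails the run):
1. with the column still clamped, the rod presses on the upper disc with 14 N or more while both discs are fully home (contact force between rod and disc_upper above 14 N and z of disc_upper in the frame of tube below 0.0295 m and z of disc_lower in the frame of tube below 0.0135 m and value of joint clamp_handle below 0.2 rad), for 0.3 s.
2. the rod is back in its rest block, let go (horizontal distance between rod and rest below 0.012 m and z of rod in the frame of rest below 0.015 m and angle between rod's own z axis and vertical below 0.15 rad and contact force between the fingers and rod below 0.1 N), for 0.2 s.
3. the toggle clamp is flipped fully open (value of joint clamp_handle above 1.5 rad), for 0.2 s.
At the end, for the whole second after the job is handed in: the column stands upright (within 0.06 rad) and at rest with its foot on the tray's floor, both discs still home within 1.5 mm, the clamp handle is beyond 1.5 rad, and the rod stands upright in the hole of its rest block, let go (z of tube in the frame of tray between 0 and 0.008 m and x of tube in the frame of tray between -0.09 and 0.09 m and y of tube in the frame of tray between -0.06 and 0.06 m and angle between tube's own z axis and vertical below 0.06 rad and z of disc_upper in the frame of tube below 0.0295 m and z of disc_lower in the frame of tube below 0.0135 m and value of joint clamp_handle above 1.5 rad and horizontal distance between rod and rest below 0.012 m and z of rod in the frame of rest below 0.015 m and angle between rod's own z axis and vertical below 0.15 rad and linear speed of each of tube, rod below 0.02 m/s); the robot touches nothing.
It fails at once if a disc is pressed with more than 45 N (contact force between rod and disc_upper above 45 N).
It fails at once if the column is forced out from under the closed clamp (z of tube in the frame of stand above 0.02 m and value of joint clamp_handle below 1 rad).
It fails at once if the column is dropped (contact force between the fingers and tube below 0.1 N and linear speed of tube above 0.6 m/s).
It fails at once if the capped column, the jar or the slide box is moved more than 30 mm (distance of any of capped, jar, slide_box from where it was at the start of the episode above 0.03 m).
It also fails if it takes over 72 s, if anything falls off the work surface, if the arm or the gripper's body presses on something with over 40 N, if the wrist force passes 120 N, or if a joint passes its speed limit or range.

## Working session

There is one attempt and no reset: what is moved stays moved. The work goes in short steps, Python scripts to look and compute and a tool call to move; the robot and the scene stay as the last step left them, time stands still between calls to the robot, and variables do not carry over. Pictures are saved under pics/ and viewed, at most 10 in all, crops included, and the job is handed in when it is done.

Besides the shell and the picture viewer there is one more tool, called after ">>>" as name(argument=value, ...), one argument or row to a line, values as JSON. move_arm: Moves the arm, as the interface text tells. Its arguments: {"type":"object","properties":{"plan":{"type":"array","items":{"type":"object","properties":{"delta_pos":{"type":"array","items":{"type":"number"}},"turn":{"type":"array","items":{"type":"number"}},"fingers":{"type":"number"}}}},"force":{"type":"number"}},"required":["plan"]}

```bash
mkdir -p pics; cat > h.py <<'E'
import numpy as np, cv2
from workcell import get_obs, camera, hand_in, tip_reach
from scipy.spatial.transform import Rotation as Ro
def cloud(name):
    c=camera(name); z=c["range_z"]; v,u=np.mgrid[:384,:512]
    P=np.stack([(u-c["cx"])/c["fx"]*z,(v-c["cy"])/c["fy"]*z,z],-1)
    X=(P-c["t"])@c["R"]; X[z==0]=np.nan
    return c,X
def save(c,f): cv2.imwrite(f,c["color"][...,::-1])
def st():
    o=get_obs(); print({k:np.round(o[k],4) for k in ("clock","position","ee_rot","ft_force","grip_width","grasp_force","joint_pos")}); return o
E
python3 - <<'E'
from h import *
o=st(); print(tip_reach if not callable(tip_reach) else tip_reach())
a,X=cloud("top"); b,Y=cloud("side")
np.savez("v0.npz",X=X,Y=Y,a=a["color"],b=b["color"])
for c in(a,b): print(c["fx"],c["cx"],c["cy"],c["R"].round(3).tolist(),c["t"].round(3))
save(a,"pics/top0.png");save(b,"pics/side0.png")
E
```

```text
{'clock': np.float64(0.0), 'position': array([0.1934, 0.5939, 0.2415]), 'ee_rot': array([ 1.567e-01,  9.876e-01, -7.000e-04, -1.000e-04]), 'ft_force': array([-0.4458,  0.5761,  0.912 ]), 'grip_width': np.float64(0.9988), 'grasp_force': np.float64(0.0), 'joint_pos': array([-1.2786,  0.3329, -0.0647,  1.4609,  0.0216,  1.3499, -0.0885])}
0.011
465.40644178967545 255.71371405746615 195.15195457377698 [[0.018, -1.0, -0.002], [-0.996, -0.017, -0.086], [0.085, 0.003, -0.996]] [0.087 0.512 1.625]
408.563035139703 246.50328787698518 194.49538442943296 [[0.993, -0.114, -0.003], [-0.069, -0.576, -0.815], [0.091, 0.81, -0.58]] [-0.489  0.188  1.244]
```

View pics/top0.png

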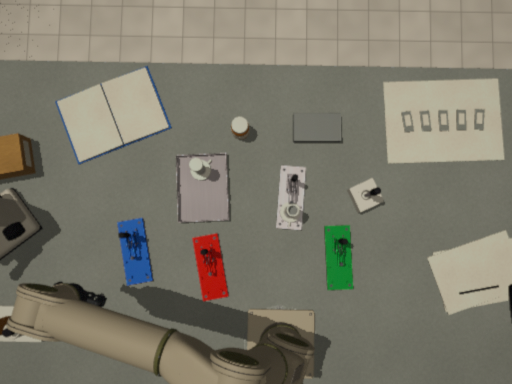

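View pics/side0.png

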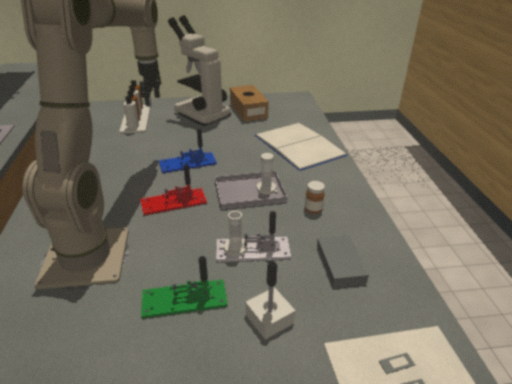

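The top view shows the aluminium stand at about (290,197), with the column at (291,211) and the clamp handle at (294,180). The rest block and rod are at (367,195), and the tray is at (203,188) with the capped column at (199,168). The jar is at (240,127) and the slide box at (317,127). The side view agrees: column (235,230), handle (272,222), rod (271,275), tray (250,190).

```bash
python3 - <<'E'
from h import *
d=np.load("v0.npz")
def roi(A,C,u0,u1,v0,v1,zmin,zmax,n,circ=False):
    P=A[v0:v1,u0:u1].reshape(-1,3); col=C[v0:v1,u0:u1].reshape(-1,3)
    m=np.isfinite(P[:,0])&(P[:,2]>zmin)&(P[:,2]<zmax); P=P[m]
    if len(P)<4: print(n,len(P));return
    r=cv2.minAreaRect(P[:,:2].astype(np.float32)*1000)
    print(n,len(P),"mean",P.mean(0).round(4),"rect c,size,ang",np.round(r[0],1),np.round(r[1],1),round(r[2],1),"z",np.percentile(P[:,2],[5,50,95]).round(3))
X,Y,a,b=d["X"],d["Y"],d["a"],d["b"]
roi(X,a,345,390,172,218,.04,.06,"rest top T")
roi(Y,b,240,300,285,340,.04,.06,"rest top S")
roi(X,a,345,390,172,218,.09,.3,"rod T")
roi(Y,b,260,285,255,305,.09,.3,"rod S")
roi(X,a,272,310,160,235,.006,.016,"plate T")
roi(Y,b,210,295,230,265,.006,.016,"plate S")
roi(X,a,272,310,195,235,.07,.3,"tube T")
roi(Y,b,222,248,205,245,.07,.3,"tube S")
roi(X,a,280,310,160,200,.09,.3,"handle T")
roi(Y,b,263,283,205,245,.07,.3,"handle S")
roi(X,a,170,236,145,228,.012,.04,"trayrim T")
roi(X,a,170,236,145,228,-.01,.01,"trayfloor T")
roi(Y,b,208,295,165,212,.012,.04,"trayrim S")
roi(X,a,180,215,150,190,.08,.3,"capped T")
roi(Y,b,255,280,148,195,.08,.3,"capped S")
roi(X,a,225,255,110,145,.06,.3,"jar T")
roi(X,a,285,350,105,150,.02,.06,"box T")
roi(X,a,100,150,160,180,-.1,.1,"table T")
E
```

```text
rest top T 556 mean [ 0.5144 -0.283   0.0506] rect c,size,ang [ 515.9 -286.6] [90.  91.3] 25.8 z [0.044 0.051 0.057]
rest top S 996 mean [ 0.5165 -0.2973  0.0479] rect c,size,ang [ 518.  -290.6] [93.  93.5] 26.1 z [0.043 0.048 0.051]
rod T 81 mean [ 0.5149 -0.2836  0.1787] rect c,size,ang [ 515.3 -286.4] [21.3 20.8] 79.5 z [0.106 0.193 0.204]
rod S 284 mean [ 0.5167 -0.2981  0.162 ] rect c,size,ang [ 517.2 -294.9] [21.1 23.2] 75.3 z [0.104 0.167 0.199]
plate T 887 mean [ 0.5169 -0.0277  0.0112] rect c,size,ang [508.5 -28.2] [265.4 132.8] 0.8 z [0.007 0.011 0.015]
plate S 890 mean [ 0.5137 -0.0471  0.0104] rect c,size,ang [506.3 -32.5] [ 94.1 224.9] 86.2 z [0.007 0.01  0.014]
tube T 134 mean [ 0.4539 -0.0236  0.125 ] rect c,size,ang [457.6 -26.8] [37.3 48.8] 49.7 z [0.102 0.119 0.147]
tube S 339 mean [ 0.4537 -0.0363  0.1138] rect c,size,ang [453.6 -29.7] [42.4 38.5] 84.1 z [0.076 0.119 0.141]
handle T 43 mean [ 0.5611 -0.0297  0.1342] rect c,size,ang [563.  -30.7] [17.8 18.3] 83.7 z [0.094 0.143 0.152]
handle S 151 mean [ 0.563  -0.0403  0.1121] rect c,size,ang [563.9 -36.8] [20.7 19
[... 226 characters left out ...]
37. ] 1.3 z [-0.004  0.002  0.008]
trayrim S 531 mean [0.5477 0.2728 0.019 ] rect c,size,ang [534.9 285.9] [240.7 192.2] 4.3 z [0.012 0.018 0.03 ]
capped T 171 mean [0.5965 0.2947 0.1397] rect c,size,ang [597.9 295.9] [42.1 43. ] 30.9 z [0.094 0.145 0.151]
capped S 222 mean [0.5976 0.2823 0.1211] rect c,size,ang [599.7 292. ] [47.6 43.3] 82.6 z [0.085 0.126 0.144]
jar T 279 mean [0.7397 0.1564 0.0939] rect c,size,ang [742.1 156.6] [59.2 57.9] 76.3 z [0.067 0.099 0.106]
box T 1382 mean [ 0.7566 -0.1157  0.0351] rect c,size,ang [ 757.3 -115.9] [103.9 169.6] 1.1 z [0.028 0.035 0.042]
table T 998 mean [0.5972 0.571  0.0006] rect c,size,ang [597.5 571.5] [ 71.6 181.8] 1.1 z [-0.006  0.001  0.007]
```

Careful with the scale: turns go in shares of 90 degrees. That gives: -0.25 rad / 1.5708 = -0.1592.

>>> move_arm(
  plan=[
    {"delta_pos": [-0.185,-0.105,-0.06],"turn": [0,0,-0.0764],"fingers": 0},
    {"delta_pos": [-0.37,-0.21,-0.118],"turn": [0,0,-0.1592],"fingers": 0},
    {"delta_pos": [-0.37,-0.21,-0.118],"turn": [0,0,-0.1592],"fingers": 0},
    {"delta_pos": [-0.37,-0.21,-0.118],"turn": [0,0,-0.1592],"fingers": 0},
    {"delta_pos": [-0.37,-0.21,-0.118],"turn": [0,0,-0.1592],"fingers": 0},
    {"delta_pos": [-0.37,-0.21,-0.118],"turn": [0,0,-0.1592],"fingers": 0},
    {"delta_pos": [-0.37,-0.21,-0.118],"turn": [0,0,-0.1592],"fingers": 0},
    {"delta_pos": [-0.565,-0.725,-0.1],"turn": [0,0,-0.1592],"fingers": 0},
    {"delta_pos": [-0.565,-0.725,-0.1],"turn": [0,0,-0.1592],"fingers": 0},
    {"delta_pos": [-0.565,-0.725,-0.1],"turn": [0,0,-0.1592],"fingers": 0},
    {"delta_pos": [-0.565,-0.725,-0.1],"turn": [0,0,-0.1592],"fingers": 0},
    {"delta_pos": [-0.565,-0.725,-0.1],"turn": [0,0,-0.1592],"fingers": 0},
  ],
)

```text
clock: 1.6
position: [0.4934, -0.0311, 0.3495]
ee_rot: [0.032, 0.999, 0.0, -0.0]
ft_force: [1.4, 0.4, 0.3]
grip_width: 0.998
grasp_force: 0.0
```

```bash
cat >> h.py <<'E'
def wcloud():
    o=get_obs(); c=camera("wrist"); z=c["range_z"]; v,u=np.mgrid[:384,:512]
    x=(u-c["cx"])/c["fx"]; y=(v-c["cy"])/c["fy"]; r=np.hypot(x,y)+1e-9; s=np.tan(r)/r
    P=np.stack([x*s*z,y*s*z,z],-1); T=c["tool_from_camera"]
    R=Ro.from_quat(o["ee_rot"]).as_matrix()
    X=(P@T[:3,:3].T+T[:3,3])@R.T+o["position"]; X[(z==0)|(r>1.4)]=np.nan
    return c,X,o
def circ(P):
    """least-squares circle through xy"""
    A=np.c_[2*P[:,:2],np.ones(len(P))]; q=np.linalg.lstsq(A,(P[:,:2]**2).sum(1),rcond=None)[0]
    return q[:2].round(4),np.sqrt(q[2]+q[0]**2+q[1]**2).round(4)
E
python3 - <<'E'
from h import *
c,X,o=wcloud(); st(); print(c["fx"],c["cx"],c["cy"],c["tool_from_camera"].round(3).tolist())
save(c,"pics/w1.png"); np.savez("w1.npz",X=X,c=c["color"])
E
```

```text
{'clock': np.float64(1.65), 'position': array([ 0.493 , -0.0405,  0.3496]), 'ee_rot': array([ 3.750e-02,  9.993e-01, -1.100e-03,  3.000e-04]), 'ft_force': array([-1.2952, -8.4258, -0.6415]), 'grip_width': np.float64(1.0028), 'grasp_force': np.float64(0.0), 'joint_pos': array([-0.4747, -0.0171,  0.4608,  1.6367,  0.0099,  1.5198,  1.4814])}
297.3186396354542 254.16563077476906 187.3447368933666 [[0.0, -0.965, -0.264, 0.066], [1.0, 0.0, -0.001, 0.0], [0.001, -0.264, 0.965, -0.13], [0.0, 0.0, 0.0, 1.0]]
```

View pics/w1.png

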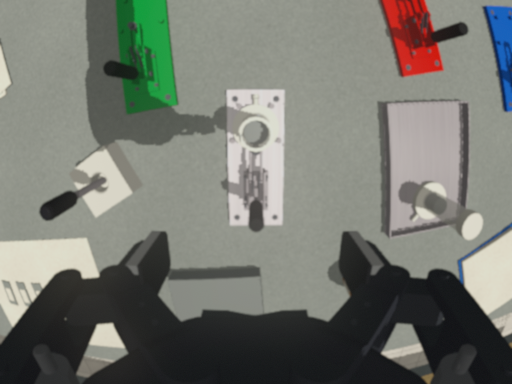

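The wrist view shows the column mouth at (257,131), the clamp handle's top at (256,210), the rod's handle at (58,203) on its block at (105,182), and the tray centred at (427,170) with the capped column standing in it.

```bash
cat > m.py <<'E'
from h import *
def sel(X,cx,cy,r,z0,z1):
    P=X.reshape(-1,3); P=P[np.isfinite(P[:,0])]
    return P[(np.hypot(P[:,0]-cx,P[:,1]-cy)<r)&(P[:,2]>z0)&(P[:,2]<z1)]
def rep(n,P):
    if len(P)<5: print(n,len(P)); return
    r=cv2.minAreaRect(P[:,:2].astype(np.float32)*1000)
    print(n,len(P),"mean",P.mean(0).round(4),"rect",np.round(r[0],1),np.round(r[1],1),round(r[2],1),"circ",*circ(P),"zpct",np.percentile(P[:,2],[2,50,98]).round(3))
E
python3 - <<'E'
from m import *
X=np.load("w1.npz")["X"]
rep("mouth",sel(X,.455,-.03,.035,.132,.155))
rep("inside",sel(X,.455,-.03,.013,.05,.132))
rep("handle",sel(X,.563,-.034,.03,.135,.16))
rep("rodtop",sel(X,.516,-.288,.04,.19,.21)); rep("rodside",sel(X,.516,-.288,.04,.13,.185))
rep("rest",sel(X,.516,-.288,.075,.042,.058))
rep("capped",sel(X,.598,.293,.04,.13,.155))
P=X[85:235,220:292].reshape(-1,3); P=P[(P[:,2]>.005)&(P[:,2]<.018)]; rep("plate",P)
P=X[90:245,375:475].reshape(-1,3); P=P[(P[:,2]>.015)&(P[:,2]<.032)]; rep("rim",P)
E
```

```text
mouth 400 mean [ 0.4581 -0.0274  0.1402] rect [457.1 -27.3] [37.8 40.4] 85.6 circ [ 0.4573 -0.0272] 0.0177 zpct [0.134 0.14  0.142]
inside 326 mean [ 0.4555 -0.0297  0.1139] rect [455.4 -30.3] [24.6 23.7] 86.5 circ [ 0.4554 -0.0298] 0.0089 zpct [0.113 0.114 0.115]
handle 219 mean [ 0.5656 -0.0335  0.1433] rect [566.9 -33.7] [18.8 19.3] 39.9 circ [ 0.5663 -0.0336] 0.0072 zpct [0.136 0.144 0.146]
rodtop 226 mean [ 0.5192 -0.287   0.1965] rect [ 519.9 -289. ] [21.1 21.2] 73.2 circ [ 0.5197 -0.2884] 0.008 zpct [0.19  0.198 0.2  ]
rodside 405 mean [ 0.5173 -0.2823  0.1608] rect [ 517.9 -284.6] [24.1 13.3] 21.5 circ [ 0.5204 -0.2904] 0.0113 zpct [0.135 0.162 0.184]
rest 2162 mean [ 0.5182 -0.285   0.0487] rect [ 520.1 -290.3] [91.3 92.2] 25.7 circ [ 0.5195 -0.2885] 0.0392 zpct [0.044 0.049 0.051]
capped 559 mean [0.5994 0.289  0.1414] rect [601.  292.9] [42.8 44.6] 8.0 circ [0.6006 0.2912] 0.0168 zpct [0.131 0.143 0.145]
plate 4787 mean [ 0.5136 -0.0308  0.0111] rect [510.9 -30.5] [ 90.9 224.8] 86.7 circ [ 0.5046 -0.0302] 0.0734 zpct [0.009 0.011 0.016]
rim 1253 mean [0.5412 0.2762 0.0211] rect [539.  285.6] [241.5 182.7] 3.7 circ [0.5324 0.2798] 0.1112 zpct [0.015 0.022 0.028]
```

>>> move_arm(
  plan=[
    {"delta_pos": [-0.02,-0.2,0],"turn": [0,0,0],"fingers": 0},
    {"delta_pos": [-0.02,-0.2,0],"turn": [0,0,0],"fingers": 0},
    {"delta_pos": [-0.02,-0.2,0],"turn": [0,0,0],"fingers": 0},
    {"delta_pos": [-0.02,-0.2,0],"turn": [0,0,0],"fingers": 0},
    {"delta_pos": [-0.02,-0.2,0],"turn": [0,0,0],"fingers": 0},
    {"delta_pos": [-0.02,-0.2,0],"turn": [0,0,0],"fingers": 0},
  ],
)

```text
clock: 2.4
position: [0.5013, -0.2279, 0.3494]
ee_rot: [0.031, 1.0, 0.0, -0.0]
ft_force: [0.1, 0.3, 0.4]
grip_width: 0.999
grasp_force: 0.0
```

```bash
python3 - <<'E'
from m import *
c,X,o=wcloud(); st(); np.savez("w2.npz",X=X,c=c["color"]); save(c,"pics/w2.png")
rep("rodtop",sel(X,.519,-.288,.04,.19,.21)); rep("rodside",sel(X,.519,-.288,.04,.13,.185))
rep("rest",sel(X,.519,-.288,.075,.042,.058))
rep("mouth",sel(X,.455,-.03,.035,.132,.155))
E
```

```text
{'clock': np.float64(2.45), 'position': array([ 0.5013, -0.2279,  0.3495]), 'ee_rot': array([ 3.100e-02,  9.995e-01,  4.000e-04, -1.000e-04]), 'ft_force': array([ 0.7804, -0.4416,  0.1   ]), 'grip_width': np.float64(0.998), 'grasp_force': np.float64(0.0), 'joint_pos': array([-0.2468,  0.1361,  0.6687,  1.5109, -0.0851,  1.5243,  1.9303])}
rodtop 396 mean [ 0.5192 -0.2896  0.1971] rect [ 520.2 -290.3] [22.6 21.4] 41.7 circ [ 0.5197 -0.29  ] 0.008 zpct [0.191 0.198 0.2  ]
rodside 251 mean [ 0.5134 -0.2852  0.1615] rect [ 516.4 -286.7] [23.6 11.8] 46.7 circ [ 0.5208 -0.2911] 0.0117 zpct [0.136 0.162 0.184]
rest 2766 mean [ 0.5153 -0.2856  0.0487] rect [ 520.7 -290.2] [90.5 91.2] 25.9 circ [ 0.5198 -0.2894] 0.0389 zpct [0.047 0.049 0.05 ]
mouth 403 mean [ 0.4573 -0.0279  0.1387] rect [457.4 -27.5] [39.9 39.9] 13.3 circ [ 0.4573 -0.0283] 0.018 zpct [0.132 0.14  0.142]
```

>>> move_arm(
  plan=[
    {"delta_pos": [-0.0225,-0.061,0],"turn": [0,0,0],"fingers": 0},
    {"delta_pos": [-0.0225,-0.061,0.04],"turn": [0,0,0],"fingers": 0},
    {"delta_pos": [-0.0225,-0.061,0.09],"turn": [0,0,0],"fingers": 0},
    {"delta_pos": [-0.0225,-0.061,0.14],"turn": [0,0,0],"fingers": 0},
    {"delta_pos": [-0.0225,-0.061,0.18],"turn": [0,0,0],"fingers": 0},
    {"delta_pos": [-0.0225,-0.061,0.1925],"turn": [0,0,0],"fingers": 0},
    {"delta_pos": [-0.0225,-0.061,0.1925],"turn": [0,0,0],"fingers": 0},
    {"delta_pos": [-0.0225,-0.061,0.1925],"turn": [0,0,0],"fingers": 0.5},
    {"delta_pos": [-0.0225,-0.061,0.1925],"turn": [0,0,0],"fingers": 1},
    {"delta_pos": [-0.0225,-0.061,0.1925],"turn": [0,0,0],"fingers": 1},
    {"delta_pos": [-0.0225,-0.061,0.1925],"turn": [0,0,0],"fingers": 1},
    {"delta_pos": [-0.0225,-0.061,0.1925],"turn": [0,0,0],"fingers": 1},
  ],
  force=90,
)

```text
clock: 3.95
position: [0.5198, -0.2922, 0.1579]
ee_rot: [0.032, 0.999, 0.0, 0.001]
ft_force: [-0.4, 1.5, 6.1]
grip_width: 0.259
grasp_force: 88.1
```

```bash
python3 - <<'E'
from h import *
st()
E
```

```text
{'clock': np.float64(3.95), 'position': array([ 0.5198, -0.2922,  0.1579]), 'ee_rot': array([3.230e-02, 9.995e-01, 1.000e-04, 6.000e-04]), 'ft_force': array([-0.4123,  1.475 ,  6.0811]), 'grip_width': np.float64(0.259), 'grasp_force': np.float64(88.1179), 'joint_pos': array([-0.1069,  0.3807,  0.6782,  1.6791, -0.2566,  1.1715,  2.1429])}
```

>>> move_arm(
  plan=[
    {"delta_pos": [0,0,-0.05],"turn": [0,0,0],"fingers": 1},
    {"delta_pos": [0,0,-0.1],"turn": [0,0,0],"fingers": 1},
    {"delta_pos": [0,0,-0.15],"turn": [0,0,0],"fingers": 1},
    {"delta_pos": [0,0,-0.178],"turn": [0,0,0],"fingers": 1},
    {"delta_pos": [0.02,0.064,-0.178],"turn": [0,0,0],"fingers": 1},
    {"delta_pos": [0.04,0.128,-0.178],"turn": [0,0,0],"fingers": 1},
    {"delta_pos": [0.06,0.192,-0.178],"turn": [0,0,0],"fingers": 1},
    {"delta_pos": [0.0735,0.235,-0.178],"turn": [0,0,0],"fingers": 1},
    {"delta_pos": [0.079,0.2575,-0.178],"turn": [0,0,0],"fingers": 1},
    {"delta_pos": [0.079,0.2575,-0.178],"turn": [0,0,0],"fingers": 1},
    {"delta_pos": [0.079,0.2575,-0.178],"turn": [0,0,0],"fingers": 1},
    {"delta_pos": [0.079,0.2575,-0.178],"turn": [0,0,0],"fingers": 1},
  ],
)

```text
clock: 5.45
position: [0.4572, -0.0314, 0.3351]
ee_rot: [0.033, 0.999, -0.0, -0.0]
ft_force: [0.4, 0.8, -0.9]
grip_width: 0.259
grasp_force: 88.8
```

```bash
python3 - <<'E'
from m import *
st()
c,X,o=wcloud(); save(c,"pics/w3.png"); np.savez("w3.npz",X=X)
a,S=cloud("side"); save(a,"pics/s3.png"); np.savez("s3.npz",X=S,c=a["color"])
for n,Z in(("W",X),("S",S)):
    rep(n+"mouth",sel(Z,.457,-.028,.03,.125,.15))
    for z0,z1 in ((.185,.207),(.21,.30),(.21,.25),(.25,.29)): rep(n+"rod%g"%z0,sel(Z,.457,-.028,.03,z0,z1))
im=cv2.imread("pics/s3.png")[130:290,150:350]; iw=cv2.imread("pics/w3.png")
cv2.imwrite("pics/s3w3.png",np.hstack([cv2.resize(im,(400,320),interpolation=3),cv2.resize(iw[50:306,100:412],(390,320))]))
E
```

```text
{'clock': np.float64(5.45), 'position': array([ 0.4572, -0.0314,  0.3351]), 'ee_rot': array([ 3.350e-02,  9.994e-01, -1.000e-04, -1.000e-04]), 'ft_force': array([ 0.4092,  0.7508, -0.8876]), 'grip_width': np.float64(0.2587), 'grasp_force': np.float64(88.811), 'joint_pos': array([-0.544 , -0.1123,  0.4744,  1.7435,  0.0514,  1.4983,  1.4279])}
Wmouth 330 mean [ 0.4505 -0.0242  0.1391] rect [453.3 -25.5] [39.8 31.6] 73.2 circ [ 0.4567 -0.0268] 0.018 zpct [0.127 0.14  0.142]
Wrod0.185 420 mean [ 0.4534 -0.0304  0.2038] rect [456.7 -30.3] [24.6 22.5] 85.5 circ [ 0.457  -0.0306] 0.0102 zpct [0.19  0.206 0.207]
Wrod0.21 509 mean [ 0.4534 -0.0306  0.26  ] rect [454.7 -30.8] [12.   5.7] 89.0 circ [ 0.4582 -0.0309] 0.0059 zpct [0.213 0.264 0.295]
Wrod0.21 172 mean [ 0.4535 -0.0305  0.2312] rect [454.5 -30.4] [11.8  5.1] 84.2 circ [ 0.4582 -0.0308] 0.0059 zpct [0.211 0.232 0.249]
Wrod0.25 292 mean [ 0.4535 -0.0306  0.2719] rect [454.8 -30.9] [11.9  5.5] 89.2 circ [ 0.4582 -0.031 ] 0.0059 zpct [0.251 0.273 0.29 ]
Smouth 134 mean [ 0.4544 -0.0296  0.1346] rect [454.7 -27.4] [40.9 38.4] 78.3 circ [ 0.4544 -0.029 ] 0.0181 zpct [0.125 0.135 0.143]
Srod0.185 70 mean [ 0.4558 -0.0386  0.1988] rect [456.5 -35.5] [25.4 24.2] 16.8 circ [ 0.4558 -0.034 ] 0.0101 zpct [0.188 0.2   0.206]
Srod0.21 125 mean [ 0.4553 -0.0356  0.2578] rect [454.6 -35.2] [10.8 11.9] 79.0 circ [ 0.4553 -0.0332] 0.0048 zpct [0.213 0.259 0.298]
Srod0.21 50 mean [ 0.4553 -0.0361  0.2309] rect [455.2 -36.1] [9.2 8.9] 79.5 circ [ 0.4554 -0.0349] 0.0038 zpct [0.211 0.231 0.25 ]
Srod0.25 59 mean [ 0.4551 -0.0351  0.2706] rect [454.6 -34.2] [ 8.8 11.7] 78.4 circ [ 0.4554 -0.0323] 0.0053 zpct [0.253 0.269 0.289]
```

View pics/s3w3.png

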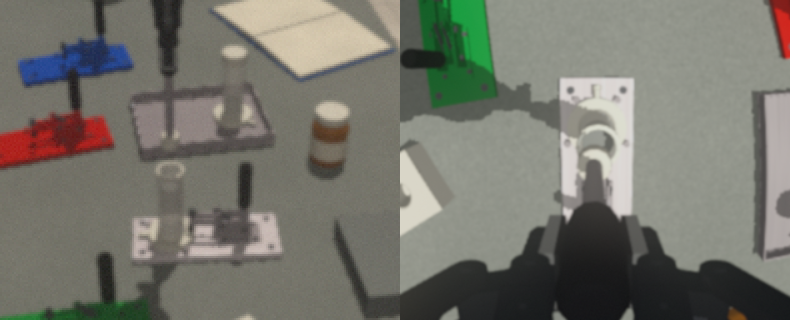

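>>> move_arm(
  plan=[
    {"delta_pos": [0.001,0.0035,0],"turn": [0,0,0],"fingers": 1},
    {"delta_pos": [0.001,0.0035,0.018],"turn": [0,0,0],"fingers": 1},
    {"delta_pos": [0.001,0.0035,0.035],"turn": [0,0,0],"fingers": 1},
    {"delta_pos": [0.001,0.0035,0.035],"turn": [0,0,0],"fingers": 1},
  ],
)

```text
clock: 6.05
position: [0.4554, -0.0267, 0.2982]
ee_rot: [0.032, 0.999, -0.0, -0.002]
ft_force: [0.2, 0.7, -1.3]
grip_width: 0.258
grasp_force: 88.8
```

```bash
python3 - <<'E'
from m import *
st()
c,X,o=wcloud(); save(c,"pics/w4.png")
a,S=cloud("side")
for n,Z in(("W",X),("S",S)):
    rep(n+"mouth",sel(Z,.457,-.028,.03,.125,.146))
    for z0,z1 in ((.152,.174),(.18,.26)): rep(n+"rod%g"%z0,sel(Z,.457,-.028,.03,z0,z1))
iw=cv2.imread("pics/w4.png"); cv2.imwrite("pics/w4c.png",cv2.resize(iw[80:240,160:360],(600,480),interpolation=3))
E
```

```text
{'clock': np.float64(6.05), 'position': array([ 0.4554, -0.0267,  0.2982]), 'ee_rot': array([ 3.240e-02,  9.995e-01, -3.000e-04, -1.600e-03]), 'ft_force': array([ 0.2029,  0.7265, -1.2855]), 'grip_width': np.float64(0.2578), 'grasp_force': np.float64(88.8108), 'joint_pos': array([-0.5454, -0.1033,  0.4723,  1.8124,  0.0477,  1.4245,  1.4235])}
Wmouth 468 mean [ 0.4522 -0.0271  0.1391] rect [456.5 -26.7] [39.1 38.5] 84.7 circ [ 0.4572 -0.0267] 0.0182 zpct [0.126 0.141 0.142]
Wrod0.152 450 mean [ 0.4513 -0.0257  0.1675] rect [454.4 -25.7] [24.6 22.5] 87.4 circ [ 0.4548 -0.0259] 0.01 zpct [0.154 0.169 0.171]
Wrod0.18 480 mean [ 0.4514 -0.0259  0.2256] rect [452.6 -26. ] [12.   5.8] 87.5 circ [ 0.4561 -0.0263] 0.0059 zpct [0.182 0.229 0.257]
Smouth 109 mean [ 0.4541 -0.0347  0.1341] rect [453.9 -29.8] [40.3 38. ] 84.3 circ [ 0.4544 -0.0296] 0.018 zpct [0.125 0.134 0.142]
Srod0.152 70 mean [ 0.4529 -0.0342  0.1643] rect [452.  -30.2] [22.1 26.8] 60.0 circ [ 0.4532 -0.0293] 0.0102 zpct [0.154 0.166 0.173]
Srod0.18 99 mean [ 0.4533 -0.0308  0.2181] rect [453.5 -30.8] [10.9 11.7] 83.5 circ [ 0.4536 -0.0293] 0.0044 zpct [0.182 0.218 0.257]
```

View pics/w4c.png

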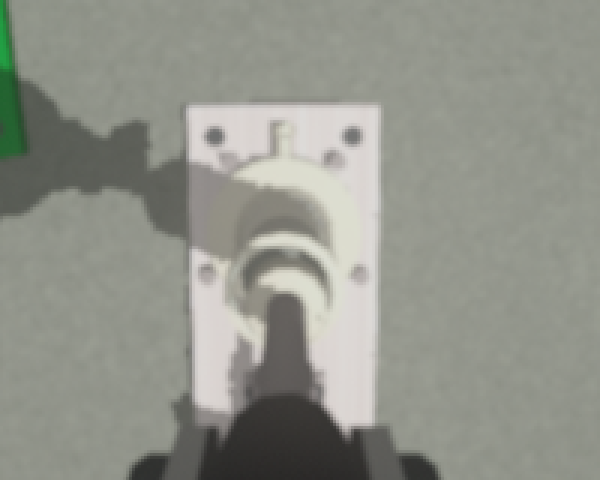

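The rod's foot sits over the mouth, in line left to right and about 1.5 mm low in x. I'll correct that and go in slowly.

>>> move_arm(
  plan=[
    {"delta_pos": [-0.0015,-0.0005,0.005],"turn": [0,0,0],"fingers": 1},
    {"delta_pos": [-0.0015,-0.0005,0.012],"turn": [0,0,0],"fingers": 1},
    {"delta_pos": [-0.0015,-0.0005,0.019],"turn": [0,0,0],"fingers": 1},
    {"delta_pos": [-0.0015,-0.0005,0.026],"turn": [0,0,0],"fingers": 1},
    {"delta_pos": [-0.0015,-0.0005,0.026],"turn": [0,0,0],"fingers": 1},
  ],
  force=110,
)

```text
clock: 6.78
position: [0.4575, -0.0272, 0.2735]
ee_rot: [0.032, 0.999, -0.0, -0.001]
ft_force: [0.2, 0.5, -0.9]
grip_width: 0.255
grasp_force: 107.6
```

>>> move_arm(
  plan=[
    {"delta_pos": [0,0,0.006],"turn": [0,0,0],"fingers": 1},
    {"delta_pos": [0,0,0.011],"turn": [0,0,0],"fingers": 1},
    {"delta_pos": [0,0,0.016],"turn": [0,0,0],"fingers": 1},
    {"delta_pos": [0,0,0.021],"turn": [0,0,0],"fingers": 1},
  ],
)

```text
clock: 7.28
position: [0.4581, -0.0272, 0.2532]
ee_rot: [0.032, 0.999, 0.0, 0.0]
ft_force: [-0.6, 0.0, 2.5]
grip_width: 0.256
grasp_force: 107.6
```

>>> move_arm(
  plan=[
    {"delta_pos": [0,0,0.005],"turn": [0,0,0],"fingers": 1},
    {"delta_pos": [0,0,0.01],"turn": [0,0,0],"fingers": 1},
    {"delta_pos": [0,0,0.015],"turn": [0,0,0],"fingers": 1},
    {"delta_pos": [0,0,0.02],"turn": [0,0,0],"fingers": 1},
  ],
)

```text
clock: 7.78
position: [0.4583, -0.0272, 0.2336]
ee_rot: [0.032, 0.999, 0.0, 0.001]
ft_force: [-1.3, 0.4, 7.9]
grip_width: 0.252
grasp_force: 107.5
```

>>> move_arm(
  plan=[
    {"delta_pos": [0,0,0.005],"turn": [0,0,0],"fingers": 1},
    {"delta_pos": [0,0,0.01],"turn": [0,0,0],"fingers": 1},
    {"delta_pos": [0,0,0.015],"turn": [0,0,0],"fingers": 1},
    {"delta_pos": [0,0,0.018],"turn": [0,0,0],"fingers": 1},
  ],
)

```text
clock: 8.28
position: [0.4582, -0.0272, 0.2154]
ee_rot: [0.032, 0.999, 0.0, 0.0]
ft_force: [-2.0, 0.2, 7.8]
grip_width: 0.256
grasp_force: 107.5
```

>>> move_arm(
  plan=[
    {"delta_pos": [0,0,0.003],"turn": [0,0,0],"fingers": 1},
    {"delta_pos": [0,0,0.006],"turn": [0,0,0],"fingers": 1},
    {"delta_pos": [0,0,0.008],"turn": [0,0,0],"fingers": 1},
    {"delta_pos": [0,0,0.009],"turn": [0,0,0],"fingers": 1},
  ],
)

```text
clock: 8.78
position: [0.4582, -0.0272, 0.2065]
ee_rot: [0.032, 0.999, 0.0, 0.0]
ft_force: [-0.8, -1.2, 8.1]
grip_width: 0.255
grasp_force: 107.5
```

>>> move_arm(
  plan=[
    {"delta_pos": [0,0,0.001],"turn": [0,0,0],"fingers": 1},
    {"delta_pos": [0,0,0.002],"turn": [0,0,0],"fingers": 1},
  ],
)

```text
clock: 9.02
position: [0.4583, -0.0272, 0.2046]
ee_rot: [0.032, 0.999, 0.0, 0.001]
ft_force: [-0.7, -0.7, 7.0]
grip_width: 0.26
grasp_force: 107.5
```

>>> move_arm(
  plan=[
    {"delta_pos": [0,0,0.0007],"turn": [0,0,0],"fingers": 1},
    {"delta_pos": [0,0,0.0014],"turn": [0,0,0],"fingers": 1},
  ],
)

```text
clock: 9.28
position: [0.4586, -0.0272, 0.2038]
ee_rot: [0.032, 0.999, 0.0, 0.001]
ft_force: [-1.6, -1.1, 16.0]
grip_width: 0.255
grasp_force: 108.2
```

>>> move_arm(
  plan=[
    {"delta_pos": [0,0,0.0005],"turn": [0,0,0],"fingers": 1},
    {"delta_pos": [0,0,0.001],"turn": [0,0,0],"fingers": 1},
  ],
)

```text
clock: 9.52
position: [0.4591, -0.0273, 0.2037]
ee_rot: [0.032, 0.999, 0.0, 0.002]
ft_force: [-4.0, -0.7, 22.6]
grip_width: 0.255
grasp_force: 109.0
```

>>> move_arm(
  plan=[
    {"delta_pos": [0,0,0],"turn": [0,0,0],"fingers": 1},
    {"delta_pos": [0,0,0],"turn": [0,0,0],"fingers": 1},
    {"delta_pos": [0,0,0],"turn": [0,0,0],"fingers": 1},
    {"delta_pos": [0,0,0],"turn": [0,0,0],"fingers": 1},
    {"delta_pos": [0,0,0],"turn": [0,0,0],"fingers": 1},
  ],
)

```text
clock: 10.15
position: [0.4591, -0.0273, 0.2037]
ee_rot: [0.032, 0.999, 0.0, 0.002]
ft_force: [-2.9, -0.8, 20.6]
grip_width: 0.257
grasp_force: 108.9
```

>>> move_arm(
  plan=[
    {"delta_pos": [0,0,-0.02],"turn": [0,0,0],"fingers": 1},
    {"delta_pos": [0,0,-0.045],"turn": [0,0,0],"fingers": 1},
    {"delta_pos": [0,0,-0.075],"turn": [0,0,0],"fingers": 1},
    {"delta_pos": [0,0,-0.105],"turn": [0,0,0],"fingers": 1},
    {"delta_pos": [0,0,-0.135],"turn": [0,0,0],"fingers": 1},
    {"delta_pos": [-0.0155,-0.052,-0.135],"turn": [0,0,0],"fingers": 1},
    {"delta_pos": [-0.031,-0.105,-0.135],"turn": [0,0,0],"fingers": 1},
    {"delta_pos": [-0.047,-0.158,-0.135],"turn": [0,0,0],"fingers": 1},
    {"delta_pos": [-0.0625,-0.21,-0.135],"turn": [0,0,0],"fingers": 1},
    {"delta_pos": [-0.0775,-0.2575,-0.135],"turn": [0,0,0],"fingers": 1},
    {"delta_pos": [-0.0775,-0.2575,-0.135],"turn": [0,0,0],"fingers": 1},
    {"delta_pos": [-0.0775,-0.2575,-0.135],"turn": [0,0,0],"fingers": 1},
  ],
)

```text
clock: 11.65
position: [0.5185, -0.2887, 0.336]
ee_rot: [0.032, 0.999, 0.0, -0.001]
ft_force: [0.0, 0.5, -1.1]
grip_width: 0.253
grasp_force: 108.0
```

```bash
python3 - <<'E'
from m import *
o=st(); x,y=o["position"][:2]
c,X,o=wcloud(); save(c,"pics/w5.png"); a,S=cloud("side")
rep("mouth",sel(X,.457,-.028,.03,.13,.15)); rep("bore",sel(X,.457,-.028,.014,.02,.12))
f=o["position"][2]-.147
for n,Z in(("W",X),("S",S)):
    rep(n+"foot",sel(Z,x,y,.03,f+.002,f+.021)); rep(n+"shaft",sel(Z,x,y,.03,f+.025,f+.1)); 
    rep(n+"rest",sel(Z,.519,-.290,.075,.042,.058))
E
```

```text
{'clock': np.float64(11.65), 'position': array([ 0.5185, -0.2887,  0.336 ]), 'ee_rot': array([ 3.240e-02,  9.995e-01,  2.000e-04, -6.000e-04]), 'ft_force': array([ 0.0064,  0.4638, -1.1491]), 'grip_width': np.float64(0.2533), 'grasp_force': np.float64(108.0372), 'joint_pos': array([-0.1972,  0.2781,  0.7957,  1.428 , -0.1973,  1.5188,  2.0955])}
mouth 438 mean [ 0.4575 -0.0289  0.1376] rect [457.5 -28. ] [39.1 40.8] 3.5 circ [ 0.4574 -0.0287] 0.018 zpct [0.13  0.139 0.142]
bore 0
Wfoot 441 mean [ 0.5147 -0.2876  0.205 ] rect [ 517.5 -287.9] [22.3 24.8] 2.4 circ [ 0.5182 -0.2878] 0.01 zpct [0.192 0.206 0.208]
Wshaft 433 mean [ 0.5146 -0.2879  0.2579] rect [ 515.8 -288. ] [12.1  5.4] 86.6 circ [ 0.5194 -0.2882] 0.0059 zpct [0.216 0.261 0.288]
Wrest 2908 mean [ 0.5133 -0.2903  0.0486] rect [ 520.3 -290.4] [91.3 89.7] 25.9 circ [ 0.5201 -0.2902] 0.039 zpct [0.047 0.049 0.05 ]
Sfoot 99 mean [ 0.5153 -0.2947  0.2027] rect [ 515.8 -291.3] [21.7 23.3] 81.4 circ [ 0.5162 -0.2905] 0.0098 zpct [0.192 0.205 0.209]
Sshaft 135 mean [ 0.5162 -0.2922  0.2522] rect [ 516.  -291.9] [ 7.6 12. ] 75.9 circ [ 0.5168 -0.2894] 0.0048 zpct [0.215 0.252 0.288]
Srest 1005 mean [ 0.5171 -0.2938  0.0482] rect [ 517.1 -291.1] [92.5 92.9] 26.3 circ [ 0.5172 -0.2927] 0.0394 zpct [0.044 0.048 0.051]
```

>>> move_arm(
  plan=[
    {"delta_pos": [-0.0014,-0.002,0.05],"turn": [0,0,0],"fingers": 1},
    {"delta_pos": [-0.0014,-0.002,0.09],"turn": [0,0,0],"fingers": 1},
    {"delta_pos": [-0.0014,-0.002,0.12],"turn": [0,0,0],"fingers": 1},
    {"delta_pos": [-0.0014,-0.002,0.128],"turn": [0,0,0],"fingers": 1},
    {"delta_pos": [-0.0014,-0.002,0.136],"turn": [0,0,0],"fingers": 1},
    {"delta_pos": [-0.0014,-0.002,0.144],"turn": [0,0,0],"fingers": 1},
    {"delta_pos": [-0.0014,-0.002,0.144],"turn": [0,0,0],"fingers": 1},
  ],
)

```text
clock: 12.62
position: [0.5198, -0.2911, 0.1928]
ee_rot: [0.032, 0.999, 0.0, 0.0]
ft_force: [-0.2, 0.6, -1.3]
grip_width: 0.255
grasp_force: 108.0
```

>>> move_arm(
  plan=[
    {"delta_pos": [0,0,0.01],"turn": [0,0,0],"fingers": 1},
    {"delta_pos": [0,0,0.02],"turn": [0,0,0],"fingers": 1},
    {"delta_pos": [0,0,0.028],"turn": [0,0,0],"fingers": 1},
    {"delta_pos": [0,0,0.032],"turn": [0,0,0],"fingers": 1},
    {"delta_pos": [0,0,0.034],"turn": [0,0,0],"fingers": 1},
    {"delta_pos": [0,0,0.034],"turn": [0,0,0],"fingers": 1},
  ],
)

```text
clock: 13.38
position: [0.5199, -0.2913, 0.1588]
ee_rot: [0.032, 0.999, 0.0, 0.0]
ft_force: [-0.1, -0.5, -1.1]
grip_width: 0.253
grasp_force: 108.0
```

>>> move_arm(
  plan=[
    {"delta_pos": [0,0,0.0007],"turn": [0,0,0],"fingers": 1},
    {"delta_pos": [0,0,0.0014],"turn": [0,0,0],"fingers": 1},
    {"delta_pos": [0,0,0.0014],"turn": [0,0,0],"fingers": 1},
  ],
)

```text
clock: 13.75
position: [0.5201, -0.2914, 0.1579]
ee_rot: [0.032, 0.999, -0.0, 0.0]
ft_force: [-1.0, 0.4, 5.1]
grip_width: 0.253
grasp_force: 108.4
```

>>> move_arm(
  plan=[
    {"delta_pos": [0,0,0],"turn": [0,0,0],"fingers": 0.6},
    {"delta_pos": [0,0,0],"turn": [0,0,0],"fingers": 0.4},
    {"delta_pos": [0,0,0],"turn": [0,0,0],"fingers": 0},
    {"delta_pos": [0,0,0],"turn": [0,0,0],"fingers": 0},
    {"delta_pos": [0,0,0],"turn": [0,0,0],"fingers": 0},
    {"delta_pos": [0,0,-0.05],"turn": [0,0,0],"fingers": 0},
    {"delta_pos": [0,0,-0.11],"turn": [0,0,0],"fingers": 0},
    {"delta_pos": [0,0,-0.17],"turn": [0,0,0],"fingers": 0},
    {"delta_pos": [0,0.05,-0.19],"turn": [0,0,0],"fingers": 0},
    {"delta_pos": [0,0.06,-0.19],"turn": [0,0,0],"fingers": 0},
    {"delta_pos": [0,0.06,-0.19],"turn": [0,0,0],"fingers": 0},
  ],
)

```text
clock: 15.12
position: [0.5237, -0.2307, 0.3469]
ee_rot: [0.032, 1.0, 0.0, -0.0]
ft_force: [-0.7, 0.4, 0.3]
grip_width: 1.001
grasp_force: 0.0
```

```bash
python3 - <<'E'
from m import *
st()
c,X,o=wcloud(); save(c,"pics/w6.png"); a,S=cloud("side")
for n,Z in(("W",X),("S",S)):
    rep(n+"rodtop",sel(Z,.519,-.288,.04,.19,.21)); rep(n+"handle",sel(Z,.519,-.288,.04,.13,.185)); rep(n+"rest",sel(Z,.519,-.290,.075,.042,.058))
rep("mouth",sel(X,.457,-.028,.03,.13,.15)); rep("bore",sel(X,.457,-.028,.014,.02,.12))
E
```

```text
{'clock': np.float64(15.125), 'position': array([ 0.5237, -0.2307,  0.3469]), 'ee_rot': array([ 3.160e-02,  9.995e-01,  3.000e-04, -2.000e-04]), 'ft_force': array([-0.7219,  0.3536,  0.3184]), 'grip_width': np.float64(1.0007), 'grasp_force': np.float64(0.0), 'joint_pos': array([-0.3138,  0.2104,  0.7798,  1.4642, -0.1478,  1.5277,  1.969 ])}
Wrodtop 419 mean [ 0.5194 -0.2893  0.1971] rect [ 520.3 -290. ] [22.8 21.8] 32.0 circ [ 0.5198 -0.2897] 0.0081 zpct [0.191 0.198 0.2  ]
Whandle 220 mean [ 0.5145 -0.2837  0.162 ] rect [ 516.4 -285.8] [23.5 11.3] 44.4 circ [ 0.5209 -0.2909] 0.0119 zpct [0.137 0.163 0.184]
Wrest 2866 mean [ 0.5161 -0.2858  0.0487] rect [ 520.4 -290.3] [91.2 91.2] 25.8 circ [ 0.5206 -0.2903] 0.0395 zpct [0.047 0.049 0.05 ]
Srodtop 68 mean [ 0.5186 -0.2943  0.196 ] rect [ 518.2 -292.7] [17.7 20.6] 30.8 circ [ 0.5187 -0.2932] 0.0079 zpct [0.19  0.197 0.2  ]
Shandle 156 mean [ 0.5169 -0.2993  0.1606] rect [ 517.8 -297.9] [13.8 23.6] 80.9 circ [ 0.5188 -0.2919] 0.0107 zpct [0.134 0.161 0.184]
Srest 964 mean [ 0.5161 -0.2968  0.0482] rect [ 517.9 -290.8] [92.  93.6] 25.7 circ [ 0.5168 -0.2936] 0.0391 zpct [0.043 0.048 0.052]
mouth 454 mean [ 0.4574 -0.0282  0.1381] rect [457.6 -27.5] [41.3 39.2] 57.8 circ [ 0.4574 -0.0284] 0.018 zpct [0.131 0.139 0.142]
bore 0
```

>>> move_arm(
  plan=[
    {"delta_pos": [0.003,0.05,0],"turn": [0,0,0],"fingers": 0.5},
    {"delta_pos": [0.006,0.11,0],"turn": [0,0,0],"fingers": 1},
    {"delta_pos": [0.0125,0.17,0],"turn": [0,0,0],"fingers": 1},
    {"delta_pos": [0.0125,0.198,0],"turn": [0,0,0],"fingers": 1},
    {"delta_pos": [0.0125,0.198,0],"turn": [0,0,0],"fingers": 1},
    {"delta_pos": [0.0125,0.198,0],"turn": [0,0,0],"fingers": 1},
  ],
)

```text
clock: 15.98
position: [0.5239, -0.035, 0.347]
ee_rot: [0.034, 0.999, -0.0, -0.0]
ft_force: [0.5, 0.3, -0.4]
grip_width: -0.001
grasp_force: 0.0
```

```bash
python3 - <<'E'
from m import *
st()
c,X,o=wcloud(); save(c,"pics/w7.png")
rep("mouth",sel(X,.457,-.028,.03,.13,.15)); rep("bore",sel(X,.457,-.028,.012,.02,.12)); rep("handle",sel(X,.566,-.034,.03,.138,.16)); rep("handleside",sel(X,.566,-.034,.03,.085,.138))
P=X.reshape(-1,3); P=P[np.isfinite(P[:,0])]; ok=sel(X,.457,-.028,.15,.0085,.015); rep("plate",ok)
E
```

```text
{'clock': np.float64(15.975), 'position': array([ 0.5239, -0.035 ,  0.347 ]), 'ee_rot': array([ 3.370e-02,  9.994e-01, -4.000e-04, -3.000e-04]), 'ft_force': array([ 0.4505,  0.3276, -0.4209]), 'grip_width': np.float64(-0.0011), 'grasp_force': np.float64(0.0), 'joint_pos': array([-0.6134,  0.0623,  0.631 ,  1.577 , -0.036 ,  1.5149,  1.5221])}
mouth 428 mean [ 0.4573 -0.0271  0.1401] rect [457.5 -27.4] [39.1 39.9] 40.4 circ [ 0.4574 -0.0273] 0.0178 zpct [0.132 0.14  0.142]
bore 226 mean [ 0.457  -0.0281  0.0546] rect [456.8 -28.4] [22.5 22.8] 86.1 circ [ 0.457  -0.0281] 0.0085 zpct [0.053 0.055 0.056]
handle 213 mean [ 0.5661 -0.0336  0.1438] rect [566.8 -33.7] [18.2 19. ] 40.4 circ [ 0.5664 -0.0336] 0.0069 zpct [0.139 0.144 0.146]
handleside 163 mean [ 0.5598 -0.0334  0.1137] rect [562.2 -33.3] [19.8 10. ] 86.3 circ [ 0.5674 -0.0336] 0.0098 zpct [0.086 0.115 0.137]
plate 4533 mean [ 0.4989 -0.0354  0.0109] rect [490.4 -79.7] [190.5 225.2] 86.9 circ [ 0.4874 -0.0615] 0.0802 zpct [0.009 0.011 0.015]
```

View pics/w7.png

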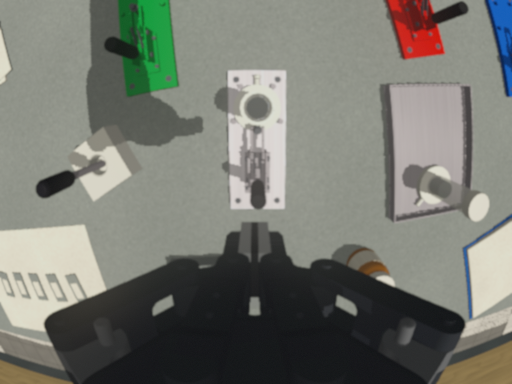

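Looking down the bore, the disc's top is 86 mm below the mouth, so both discs are home. The rod stands in its block again at about (105,155), and the clamp handle is at (258,190). Next is the clamp.

>>> move_arm(
  plan=[
    {"delta_pos": [-0.0133,0.0038,0.05],"turn": [0,0,0],"fingers": 1},
    {"delta_pos": [-0.0133,0.0038,0.1],"turn": [0,0,0],"fingers": 1},
    {"delta_pos": [-0.0133,0.0038,0.15],"turn": [0,0,0],"fingers": 1},
    {"delta_pos": [-0.0133,0.0038,0.19],"turn": [0,0,0],"fingers": 1},
    {"delta_pos": [-0.0133,0.0038,0.215],"turn": [0,0,0],"fingers": 1},
    {"delta_pos": [-0.0133,0.0038,0.227],"turn": [0,0,0],"fingers": 1},
    {"delta_pos": [-0.0133,0.0038,0.227],"turn": [0,0,0],"fingers": 1},
  ],
)

```text
clock: 16.9
position: [0.5374, -0.031, 0.1202]
ee_rot: [0.033, 0.999, -0.0, -0.0]
ft_force: [0.2, -0.2, 0.4]
grip_width: 0.002
grasp_force: 0.0
```

>>> move_arm(
  plan=[
    {"delta_pos": [-0.009,0,0],"turn": [0,0,0],"fingers": 1},
    {"delta_pos": [-0.016,0,0],"turn": [0,0,0],"fingers": 1},
    {"delta_pos": [-0.024,0,0],"turn": [0,0,0],"fingers": 1},
    {"delta_pos": [-0.032,0,0.001],"turn": [0,0,0],"fingers": 1},
  ],
)

```text
clock: 17.4
position: [0.5705, -0.032, 0.1196]
ee_rot: [0.032, 0.999, 0.0, 0.001]
ft_force: [0.5, -0.0, -0.3]
grip_width: 0.002
grasp_force: 0.0
```

>>> move_arm(
  plan=[
    {"delta_pos": [-0.014,0,0.003],"turn": [0,0,0],"fingers": 1},
    {"delta_pos": [-0.0245,0,0.008],"turn": [0,0,0],"fingers": 1},
    {"delta_pos": [-0.034,0,0.0145],"turn": [0,0,0],"fingers": 1},
    {"delta_pos": [-0.0395,0,0.0195],"turn": [0,0,0],"fingers": 1},
    {"delta_pos": [-0.0447,0,0.025],"turn": [0,0,0],"fingers": 1},
    {"delta_pos": [-0.0535,0,0.0375],"turn": [0,0,0],"fingers": 1},
    {"delta_pos": [-0.057,0,0.0445],"turn": [0,0,0],"fingers": 1},
    {"delta_pos": [-0.0595,0,0.0515],"turn": [0,0,0],"fingers": 1},
    {"delta_pos": [-0.061,0,0.0585],"turn": [0,0,0],"fingers": 1},
    {"delta_pos": [-0.062,0,0.064],"turn": [0,0,0],"fingers": 1},
    {"delta_pos": [-0.062,0,0.064],"turn": [0,0,0],"fingers": 1},
  ],
)

```text
clock: 18.77
position: [0.6307, -0.0362, 0.0547]
ee_rot: [0.032, 0.999, -0.0, -0.001]
ft_force: [-0.3, -0.5, -0.0]
grip_width: 0.003
grasp_force: 0.0
```

```bash
python3 - <<'E'
from m import *
st(); a,S=cloud("side"); save(a,"pics/s8.png")
im=cv2.imread("pics/s8.png")[170:290,180:340]; cv2.imwrite("pics/s8c.png",cv2.resize(im,(640,480),interpolation=3))
E
```

```text
{'clock': np.float64(18.775), 'position': array([ 0.6307, -0.0362,  0.0547]), 'ee_rot': array([ 3.240e-02,  9.995e-01, -1.000e-04, -7.000e-04]), 'ft_force': array([-0.2757, -0.4691, -0.0289]), 'grip_width': np.float64(0.0031), 'grasp_force': np.float64(0.0), 'joint_pos': array([-0.4327,  0.562 ,  0.5506,  1.6574, -0.3334,  1.0188,  1.7325])}
```

View pics/s8c.png

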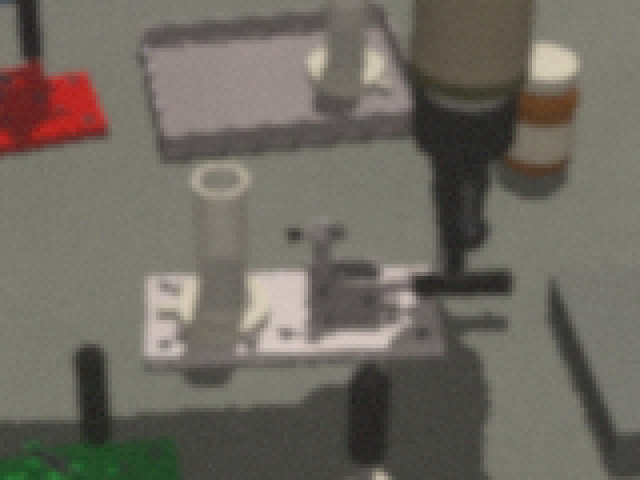

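The handle is now level at (462,282) and the arm stands up at (320,240), clear of the foot. I'll press a little further, down to the stop.

>>> move_arm(
  plan=[
    {"delta_pos": [0,0,0.002],"turn": [0,0,0],"fingers": 1},
    {"delta_pos": [0,0,0.004],"turn": [0,0,0],"fingers": 1},
    {"delta_pos": [0,0,0.005],"turn": [0,0,0],"fingers": 1},
  ],
)

```text
clock: 19.2
position: [0.6315, -0.0363, 0.0516]
ee_rot: [0.032, 0.999, 0.0, 0.0]
ft_force: [-7.6, 0.5, 18.8]
grip_width: 0.002
grasp_force: 9.5
```

>>> move_arm(
  plan=[
    {"delta_pos": [0,0,-0.01],"turn": [0,0,0],"fingers": 1},
    {"delta_pos": [0,0,-0.07],"turn": [0,0,0],"fingers": 1},
    {"delta_pos": [0,0,-0.13],"turn": [0,0,0],"fingers": 1},
    {"delta_pos": [0,0,-0.19],"turn": [0,0,0],"fingers": 0.5},
    {"delta_pos": [0,0,-0.25],"turn": [0,0,0],"fingers": 0},
    {"delta_pos": [0.06,-0.001,-0.25],"turn": [0,0,0],"fingers": 0},
    {"delta_pos": [0.115,-0.002,-0.25],"turn": [0,0,0],"fingers": 0},
    {"delta_pos": [0.1744,-0.0028,-0.25],"turn": [0,0,0],"fingers": 0},
    {"delta_pos": [0.1744,-0.0028,-0.25],"turn": [0,0,0],"fingers": 0},
    {"delta_pos": [0.1744,-0.0028,-0.25],"turn": [0,0,0],"fingers": 0},
    {"delta_pos": [0.1744,-0.0028,-0.25],"turn": [0,0,0],"fingers": 0},
  ],
)

```text
clock: 20.58
position: [0.458, -0.0277, 0.3002]
ee_rot: [0.033, 0.999, -0.001, -0.0]
ft_force: [0.8, -0.4, 0.8]
grip_width: 0.999
grasp_force: 0.0
```

```bash
python3 - <<'E'
from m import *
st()
c,X,o=wcloud(); a,S=cloud("side"); save(a,"pics/s9.png"); save(c,"pics/w9.png"); t,T=cloud("top"); save(t,"pics/t9.png")
rep("Wmouth",sel(X,.457,-.028,.03,.125,.146))
for n,Z in(("W",X),("S",S),("T",T)):
    rep(n+"handle level",sel(Z,.640,-.038,.04,.025,.06)); rep(n+"upright?",sel(Z,.566,-.034,.02,.11,.16))
    P=Z.reshape(-1,3); P=P[(P[:,0]>.4)&(P[:,0]<.65)&(P[:,1]>.18)&(P[:,1]<.4)&(P[:,2]>.0155)&(P[:,2]<.03)]; rep(n+"rim",P)
    rep(n+"capped",sel(Z,.598,.293,.04,.13,.155))
E
```

```text
{'clock': np.float64(20.575), 'position': array([ 0.458 , -0.0277,  0.3002]), 'ee_rot': array([ 3.260e-02,  9.995e-01, -6.000e-04, -2.000e-04]), 'ft_force': array([ 0.7782, -0.3562,  0.7634]), 'grip_width': np.float64(0.9985), 'grasp_force': np.float64(0.0), 'joint_pos': array([-0.684 , -0.1167,  0.601 ,  1.8106,  0.0678,  1.4282,  1.4098])}
Wmouth 668 mean [ 0.4583 -0.0269  0.1383] rect [457.4 -26.8] [40.  39.9] 54.1 circ [ 0.4567 -0.0268] 0.0179 zpct [0.126 0.14  0.142]
Whandle level 535 mean [ 0.6344 -0.0379  0.0365] rect [639.6 -38.3] [19.8 78.2] 85.8 circ [ 0.6365 -0.0366] 0.0237 zpct [0.028 0.037 0.041]
Wupright? 0
Wrim 1187 mean [0.5135 0.2749 0.0211] rect [531.  285.3] [225.6 182.5] 3.7 circ [0.5187 0.2821] 0.1062 zpct [0.016 0.022 0.026]
Wcapped 584 mean [0.5986 0.2885 0.1411] rect [600.8 293. ] [45. 43.] 77.1 circ [0.6003 0.2912] 0.0169 zpct [0.131 0.143 0.144]
Shandle level 144 mean [ 0.6358 -0.0433  0.0346] rect [636.9 -42.1] [20.3 73.2] 87.1 circ [ 0.6366 -0.0435] 0.0221 zpct [0.026 0.035 0.041]
Supright? 0
Srim 289 mean [0.5273 0.2683 0.0206] rect [534.6 284.2] [238.9 189.8] 3.8 circ [0.5198 0.2833] 0.1076 zpct [0.016 0.02  0.027]
Scapped 94 mean [0.5985 0.2874 0.1405] rect [599.3 291. ] [42.6 43.1] 86.6 circ [0.5995 0.2899] 0.0173 zpct [0.131 0.142 0.146]
Thandle level 112 mean [ 0.6365 -0.0351  0.0393] rect [636.8 -35.1] [18.5 73.2] 89.7 circ [ 0.6371 -0.0359] 0.0214 zpct [0.03  0.039 0.047]
Tupright? 0
Trim 292 mean [0.5405 0.2963 0.0219] rect [535.  288.9] [239.9 180.9] 3.5 circ [0.5177 0.2915] 0.1038 zpct [0.016 0.022 0.029]
Tcapped 152 mean [0.5977 0.296  0.1454] rect [598.3 296.1] [42.9 42. ] 46.0 circ [0.5979 0.2962] 0.0162 zpct [0.137 0.146 0.153]
```

>>> move_arm(
  plan=[
    {"delta_pos": [0.001,0.0005,0.05],"turn": [0,0,0],"fingers": 0},
    {"delta_pos": [0.001,0.0005,0.1],"turn": [0,0,0],"fingers": 0},
    {"delta_pos": [0.001,0.0005,0.145],"turn": [0,0,0],"fingers": 0},
    {"delta_pos": [0.001,0.0005,0.175],"turn": [0,0,0],"fingers": 0},
    {"delta_pos": [0.001,0.0005,0.193],"turn": [0,0,0],"fingers": 0},
    {"delta_pos": [0.001,0.0005,0.193],"turn": [0,0,0],"fingers": 0},
    {"delta_pos": [0.001,0.0005,0.193],"turn": [0,0,0],"fingers": 0.3},
    {"delta_pos": [0.001,0.0005,0.193],"turn": [0,0,0],"fingers": 1},
    {"delta_pos": [0.001,0.0005,0.193],"turn": [0,0,0],"fingers": 1},
    {"delta_pos": [0.001,0.0005,0.193],"turn": [0,0,0],"fingers": 1},
    {"delta_pos": [0.001,0.0005,0.193],"turn": [0,0,0],"fingers": 1},
  ],
  force=50,
)

```text
clock: 22.1
position: [0.4567, -0.0269, 0.1083]
ee_rot: [0.032, 0.999, 0.0, 0.001]
ft_force: [-2.9, 0.3, 6.3]
grip_width: 0.463
grasp_force: 49.8
```

>>> move_arm(
  plan=[
    {"delta_pos": [0,0,-0.008],"turn": [0,0,0],"fingers": 1},
    {"delta_pos": [0,0,-0.02],"turn": [0,0,0],"fingers": 1},
    {"delta_pos": [0,0,-0.045],"turn": [0,0,0],"fingers": 1},
    {"delta_pos": [0,0,-0.075],"turn": [0,0,0],"fingers": 1},
    {"delta_pos": [0,0,-0.1],"turn": [0,0,0],"fingers": 1},
    {"delta_pos": [0,0,-0.12],"turn": [0,0,0],"fingers": 1},
    {"delta_pos": [0,0,-0.12],"turn": [0,0,0],"fingers": 1},
  ],
)

```text
clock: 22.98
position: [0.4569, -0.0271, 0.229]
ee_rot: [0.032, 0.999, 0.001, 0.001]
ft_force: [0.5, -0.4, -4.1]
grip_width: 0.465
grasp_force: 51.1
```

>>> move_arm(
  plan=[
    {"delta_pos": [0,0.03,0],"turn": [0,0,0],"fingers": 1},
    {"delta_pos": [0,0.075,0],"turn": [0,0,0],"fingers": 1},
    {"delta_pos": [-0.001,0.125,0],"turn": [0,0,0],"fingers": 1},
    {"delta_pos": [-0.001,0.175,0],"turn": [0,0,0],"fingers": 1},
    {"delta_pos": [-0.002,0.225,0],"turn": [0,0,0],"fingers": 1},
    {"delta_pos": [-0.002,0.27,0],"turn": [0,0,0],"fingers": 1},
    {"delta_pos": [-0.002,0.295,0],"turn": [0,0,0],"fingers": 1},
    {"delta_pos": [-0.002,0.31,0],"turn": [0,0,0],"fingers": 1},
    {"delta_pos": [-0.002,0.31,0],"turn": [0,0,0],"fingers": 1},
    {"delta_pos": [-0.002,0.31,0],"turn": [0,0,0],"fingers": 1},
  ],
)

```text
clock: 24.22
position: [0.4787, 0.2804, 0.2274]
ee_rot: [0.033, 0.999, -0.0, 0.0]
ft_force: [-0.2, 0.3, -3.7]
grip_width: 0.458
grasp_force: 51.3
```

```bash
python3 - <<'E'
from m import *
st(); a,S=cloud("side"); save(a,"pics/s10.png"); c,X,o=wcloud(); save(c,"pics/w10.png"); t,T=cloud("top")
im=cv2.imread("pics/s10.png")[90:240,180:330]; iw=cv2.imread("pics/w10.png")[60:300,120:420]
cv2.imwrite("pics/c10.png",np.hstack([cv2.resize(im,(400,400),interpolation=3),cv2.resize(iw,(400,320))[:320].repeat(1,0) if 0 else cv2.resize(iw,(400,400))]))
for n,Z in(("W",X),("S",S)):
    rep(n+"foot",sel(Z,o["position"][0],o["position"][1],.06,.125,.15))
    rep(n+"barrel",sel(Z,o["position"][0],o["position"][1],.03,.16,.2))
    P=Z.reshape(-1,3); P=P[(P[:,0]>.4)&(P[:,0]<.68)&(P[:,1]>.18)&(P[:,1]<.4)&(P[:,2]>.0155)&(P[:,2]<.03)]; rep(n+"rim",P)
E
```

```text
{'clock': np.float64(24.225), 'position': array([0.4787, 0.2804, 0.2274]), 'ee_rot': array([ 3.340e-02,  9.994e-01, -2.000e-04,  0.000e+00]), 'ft_force': array([-0.2   ,  0.2657, -3.6606]), 'grip_width': np.float64(0.4578), 'grasp_force': np.float64(51.3131), 'joint_pos': array([-0.9493,  0.1861,  0.3831,  1.6908, -0.0718,  1.2788,  0.9524])}
Wfoot 3536 mean [0.4632 0.2811 0.1418] rect [464.3 281.1] [71.5 73.3] 85.4 circ [0.4738 0.2806] 0.0282 zpct [0.136 0.142 0.146]
Wbarrel 904 mean [0.4634 0.2814 0.1824] rect [474.7 278.6] [30.7 34.7] 52.4 circ [0.4781 0.2806] 0.0186 zpct [0.161 0.184 0.2  ]
Wrim 1380 mean [0.4742 0.2887 0.0223] rect [513.5 284.4] [190.3 180.9] 3.7 circ [0.5053 0.2861] 0.0998 zpct [0.016 0.023 0.025]
Sfoot 186 mean [0.4728 0.2639 0.1396] rect [468.5 271.8] [86.8 61.9] 1.9 circ [0.4737 0.2781] 0.0306 zpct [0.129 0.141 0.149]
Sbarrel 125 mean [0.475  0.2651 0.1804] rect [474.8 267.1] [22.6 38.7] 84.3 circ [0.4762 0.2769] 0.0176 zpct [0.161 0.18  0.199]
Srim 336 mean [0.5406 0.2724 0.0204] rect [535.7 284.2] [241.9 189.8] 3.2 circ [0.5295 0.2811] 0.1094 zpct [0.016 0.02  0.027]
```

View pics/c10.png

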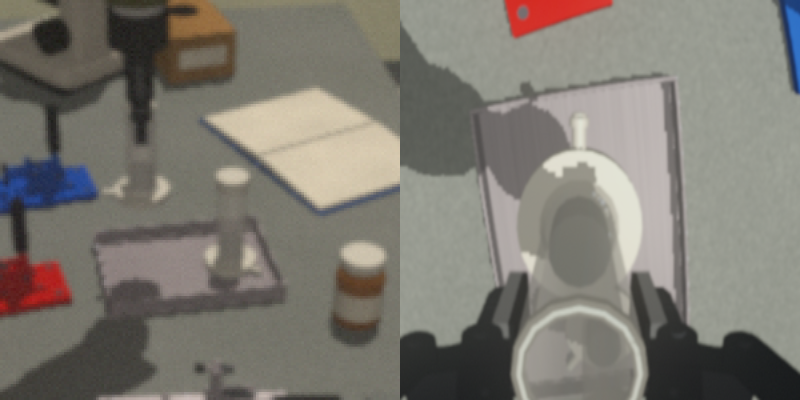

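The column hangs upright over the tray's free half. Its spigot reaches about 52 mm towards the -x wall, so I'll shift 10 mm in +x and then lower it.

>>> move_arm(
  plan=[
    {"delta_pos": [-0.01,0,0.02],"turn": [0,0,0],"fingers": 1},
    {"delta_pos": [-0.01,0,0.045],"turn": [0,0,0],"fingers": 1},
    {"delta_pos": [-0.01,0,0.07],"turn": [0,0,0],"fingers": 1},
    {"delta_pos": [-0.01,0,0.09],"turn": [0,0,0],"fingers": 1},
    {"delta_pos": [-0.01,0,0.108],"turn": [0,0,0],"fingers": 1},
    {"delta_pos": [-0.01,0,0.118],"turn": [0,0,0],"fingers": 1},
    {"delta_pos": [-0.01,0,0.124],"turn": [0,0,0],"fingers": 1},
    {"delta_pos": [-0.01,0,0.124],"turn": [0,0,0],"fingers": 1},
  ],
)

```text
clock: 25.38
position: [0.4883, 0.2815, 0.1033]
ee_rot: [0.032, 0.999, 0.0, -0.0]
ft_force: [-0.9, 0.4, -3.8]
grip_width: 0.465
grasp_force: 51.3
```

>>> move_arm(
  plan=[
    {"delta_pos": [0,0,0.0015],"turn": [0,0,0],"fingers": 1},
    {"delta_pos": [0,0,0.003],"turn": [0,0,0],"fingers": 1},
    {"delta_pos": [0,0,0.003],"turn": [0,0,0],"fingers": 1},
  ],
)

```text
clock: 25.75
position: [0.4882, 0.2816, 0.1005]
ee_rot: [0.032, 0.999, 0.0, 0.0]
ft_force: [0.5, 1.0, -3.1]
grip_width: 0.465
grasp_force: 51.3
```

>>> move_arm(
  plan=[
    {"delta_pos": [0,0,0.001],"turn": [0,0,0],"fingers": 1},
    {"delta_pos": [0,0,0.0018],"turn": [0,0,0],"fingers": 1},
    {"delta_pos": [0,0,0.0018],"turn": [0,0,0],"fingers": 1},
  ],
)

```text
clock: 26.12
position: [0.4885, 0.2816, 0.0995]
ee_rot: [0.032, 0.999, 0.0, 0.0]
ft_force: [-2.7, -2.0, 5.7]
grip_width: 0.461
grasp_force: 52.0
```

Contact with the floor. I'll release and retreat.

>>> move_arm(
  plan=[
    {"delta_pos": [0,0,0],"turn": [0,0,0],"fingers": 0.4},
    {"delta_pos": [0,0,0],"turn": [0,0,0],"fingers": 0.2},
    {"delta_pos": [0,0,0],"turn": [0,0,0],"fingers": 0},
    {"delta_pos": [0,0,0],"turn": [0,0,0],"fingers": 0},
    {"delta_pos": [0,0,-0.03],"turn": [0,0,0],"fingers": 0},
    {"delta_pos": [0,0,-0.08],"turn": [0,0,0],"fingers": 0},
    {"delta_pos": [0,0,-0.14],"turn": [0,0,0],"fingers": 0},
    {"delta_pos": [-0.06,0,-0.2],"turn": [0,0,0],"fingers": 0},
    {"delta_pos": [-0.066,0,-0.23],"turn": [0,0,0],"fingers": 0},
    {"delta_pos": [-0.066,0,-0.23],"turn": [0,0,0],"fingers": 0},
    {"delta_pos": [-0.066,0,-0.23],"turn": [0,0,0],"fingers": 0},
  ],
)

```text
clock: 27.5
position: [0.5537, 0.2772, 0.3277]
ee_rot: [0.032, 0.999, -0.0, -0.0]
ft_force: [-0.3, -0.1, -1.1]
grip_width: 1.001
grasp_force: 0.0
```

```bash
python3 - <<'E'
from m import *
st(); c,X,o=wcloud(); save(c,"pics/w11.png"); a,S=cloud("side"); save(a,"pics/s11.png"); t,T=cloud("top")
for n,Z in(("W",X),("S",S),("T",T)):
    rep(n+"mouth",sel(Z,.488,.282,.03,.12,.145)); rep(n+"barrelmid",sel(Z,.488,.282,.03,.06,.1)); rep(n+"rodtop",sel(Z,.519,-.29,.04,.19,.21)); rep(n+"clamp",sel(Z,.640,-.038,.04,.02,.06)); rep(n+"capped",sel(Z,.598,.293,.04,.13,.155))
    rep(n+"jar",sel(Z,.742,.157,.05,.085,.11)); rep(n+"box",sel(Z,.757,-.116,.11,.028,.045))
rep("bore",sel(X,.488,.282,.012,.02,.1))
im=cv2.imread("pics/s11.png"); cv2.imwrite("pics/s11c.png",cv2.resize(im[120:330,170:380],(600,600)))
E
```

```text
{'clock': np.float64(27.5), 'position': array([0.5537, 0.2772, 0.3277]), 'ee_rot': array([ 3.240e-02,  9.995e-01, -2.000e-04, -5.000e-04]), 'ft_force': array([-0.2515, -0.1327, -1.1138]), 'grip_width': np.float64(1.0012), 'grasp_force': np.float64(0.0), 'joint_pos': array([-0.869 ,  0.3009,  0.4321,  1.3574, -0.1247,  1.5111,  1.0595])}
Wmouth 460 mean [0.4889 0.2812 0.131 ] rect [488.9 281. ] [39.3 39.7] 86.2 circ [0.4891 0.2812] 0.0178 zpct [0.122 0.131 0.133]
Wbarrelmid 104 mean [0.4901 0.2814 0.081 ] rect [489.  280.9] [31.1 31.3] 56.6 circ [0.4893 0.2811] 0.0156 zpct [0.062 0.081 0.099]
Wrodtop 0
Wclamp 450 mean [ 0.6372 -0.0338  0.0355] rect [638.8 -36.7] [19.9 77.5] 87.0 circ [ 0.6377 -0.0367] 0.0231 zpct [0.026 0.037 0.041]
Wcapped 1229 mean [0.6    0.2939 0.143 ] rect [601.9 294.1] [43.2 44.2] 58.1 circ [0.6007 0.294 ] 0.016 zpct [0.133 0.144 0.145]
Wjar 1001 mean [0.7441 0.1571 0.0974] rect [748.4 155. ] [55.  56.2] 67.5 circ [0.7459 0.1563] 0.021 zpct [0.086 0.099 0.1  ]
Wbox 1407 mean [ 0.7366 -0.1206  0.0338] rect [ 753.4 -118.7] [ 87.8 172.2] 2.1 circ [ 0.7627 -0.1161] 
[... 931 characters left out ...]
29 0.033 0.036]
Tmouth 0
Tbarrelmid 0
Trodtop 46 mean [ 0.5169 -0.286   0.1993] rect [ 516.9 -286.8] [21.6 20.5] 69.8 circ [ 0.517  -0.2864] 0.0084 zpct [0.193 0.199 0.206]
Tclamp 114 mean [ 0.6366 -0.0351  0.0387] rect [637.4 -35.8] [23.2 72.7] 81.0 circ [ 0.6371 -0.0357] 0.0216 zpct [0.029 0.039 0.047]
Tcapped 0
Tjar 220 mean [0.7436 0.1572 0.1   ] rect [743.9 157.1] [54.6 53.5] 60.5 circ [0.7438 0.1573] 0.0203 zpct [0.091 0.1   0.107]
Tbox 1309 mean [ 0.7575 -0.116   0.0355] rect [ 757.6 -115.7] [102.7 168.8] 1.1 circ [ 0.7576 -0.1157] 0.0571 zpct [0.029 0.035 0.043]
bore 236 mean [0.488  0.282  0.0457] rect [487.8 282.2] [22.  22.3] 86.5 circ [0.488 0.282] 0.0084 zpct [0.044 0.046 0.047]
```

View pics/s11c.png

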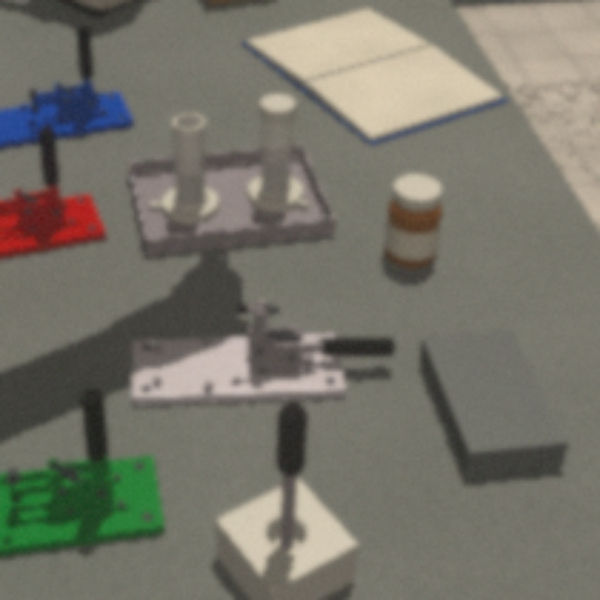

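The column stands upright in the tray at (190,165) with its mouth at z 0.133. The rod is upright in its block at (290,440) and the clamp is open at (357,347). The disc top is at 0.047, so the discs are home, and nothing else has moved. Handing in.

```bash
python3 -c "
from h import *
print(hand_in())"
```

```text
the job is handed in; nothing more can be done
None
```

The job is handed in (no verdict came back): the discs were pushed home with a steady push of about 22 N, the rod is back upright in its block, the clamp is fully open, and the column stands upright in the tray, with about 28 s of the 72 s used.

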